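# Start the heated vial shaker

## Robot

A 6-joint arm with a two-finger parallel gripper is mounted at the origin on the work surface. World frame = base frame: x ahead of the robot, y to its left, z up, the work surface at z = 0. Lengths are in m, angles in rad, forces in N, time in s.
With the tool pointing down it reaches from about 0.325 to 0.775 m from the base axis. Payload 5.5 kg.
Tool frame: the origin (TCP) lies between the finger pads; the fingertips stand 25 mm ahead of it and the grasp point (between the pads) lies 6 mm ahead of it; z points along the fingers, y is the direction in which the jaws open and shut (so a half turn about z gives the same grasp; the last joint's range is limited). The gripper opens to 88 mm and grips with 3 to 60 N. Pads are 20 mm wide; open, the fingers measure 115 mm over their backs; the gripper's body (75 mm by 178 mm) begins 61 mm behind the grasp point.
Start: joints at [1.059, 0.091, 1.231, -0, 1.82, -0.057], TCP at [0.264, 0.539, 0.248] pointing down, gripper open.
Joint ranges: [-2.87, 2.87], [-0.86, 2.18], [0.17, 2.46], [-1.51, 4.65], [0.06, 2.69], [-2.65, 2.65]. Speed limits (rad/s): [2.57, 2.57, 3.01, 3.14, 3.14, 3.14].

## Interface

Orientations are given as a unit quaternion [x, y, z, w].
In Python, from rig import * gives the robot as it stands.
- The arm moves only by the tool drive_tool, never from a script. Its argument "targets" is one flat list of numbers, 5 for each row, row after row: the shift along the tool's x, y, z in mm, then the turn about the tool's z in rad, then the closure, from -1 (fully open) to 1 (shut). A call has 1 to 8 rows; each row shifts and turns the commanded pose from where the row before left it, along the tool's axes as they then stand; what a row does not reach is not made up. A row lasts 1/8 s, in which the tool goes at most 62.5 mm and 10.7 degrees, less where a joint would pass 70% of its speed; a pose out of reach is approached as far as the arm can. A call is refused whole if a number of a shift passes 62.5 or a number of a turn 0.188, either way. A call with a gripper value outside its range is refused whole. The fingers move at their own pace and stop on an object; "grip_force" is the grip in N (left out, the last holds). Time passes only in rows, so rows that do not move let the fingers close. It gives the time, the measured TCP pose, the force and the opening at its end, in the units of the state.
- sense(): the state, without advancing time (a new reading comes with each control period).
- grab_frame(name): name is "side" or "top" or "wrist"; returns a dict with "frame" (480x640x3 uint8, red, green, blue), "fovy" (degrees; the focal length in pixels is half the picture's height over the tangent of half this angle, whatever the lens; pixels are square), "cx", "cy" (the principal point, pixels), "k1" (the pictures are not rectified: a ray, as slopes to the right and down, at radius r is drawn at 1 + k1 r^2 times it, then the intrinsics apply), "rvec" (rotation vector, rad) and "tvec" (3), from world to camera coordinates, as OpenCV has them. Camera axes: x right, y down, z forward; pixel columns grow to the right and rows downward; lengths in m; the calibration is good to about 2 mm. A picture is of the moment at which its call begins. There is no depth.
- close_job(): hands the job in, once; it reports no verdict.
The state is a dict: "time": time; "qpos": joint angles; "dq": joint speeds; "tau": joint torques, N m; "ee_pos": TCP position; "ee_rot": TCP orientation; "ft_force": force on the tool from outside, world axes, zero at the start; "torque": the same for the moment, N m; "finger_gap": finger opening in m.
Only numpy, scipy, OpenCV 4.12 (cv2) and the standard library are available. Lean on these libraries where they do the work, as an engineer would, in place of code of your own. Each camera call takes 0.05 s, during which the arm holds its last target.

## Task

Start the heated vial shaker in the right order (shut fingers press well; nothing needs grasping): first press down the raised, white-marked end of the grey rocker so that it tips all the way over (power on), then push the blue shake key fully in, then push the amber heat key fully in. All three stay where they are pressed. Do not press the red stop key, do not start a key before its turn, leave the vials, beaker and bottle where they stand, and finish clear of everything.

Things in the scene. Friction and masses are not known exactly. Their poses are not given: they have to be found in the camera images.
- shaker: white low bench instrument, fixed, 260 mm (x) by 290 mm (y); origin at the centre of its underside, x to its rear. Flat deck 75 mm above the bench. Rocker and three keys stand in one row 75 mm in front of the centre, 66 mm apart, in any order. An aluminium block with vial wells (84 by 180 mm, 35 mm above the deck) is centred 70 mm behind the centre
- rocker_mark (a point): centre of the white mark on top of the rocker, the place to press. The rocker is a grey paddle 60 mm long (shaker's x), 28 mm wide, 8 mm thick, pivoting about its middle 18 mm above the deck. The mark lies 21 mm behind the pivot (shaker's +x); this point moves with the rocker: 26 mm above the deck at off, 18 mm at on
- rocker (a joint): angle of the rocker in rad: 0 off (white-marked end raised), 0.4 fully on (marked end down, travel of the mark about 8 mm). It needs about 3 N straight down at the mark, has no return spring and stays where it is left; it can start up to 0.06 rad from off
- shake_key_top (a point): blue round shake key, 32 mm across, in a black collar 44 mm across and 10 mm high. This point is the centre of its top face, 22 mm above the deck (97 mm above the bench) while the key is out; it goes down with the key
- shake_key (a joint): travel of the blue shake key in m: 0 out, 0.007 fully in (top then 15 mm above the deck). Pushed straight down against about 3 N; it has no return spring and stays where it is left
- heat_key_top (a point): amber round heat key, 32 mm across, in a black collar 44 mm across and 10 mm high. This point is the centre of its top face, 22 mm above the deck (97 mm above the bench) while the key is out; it goes down with the key
- heat_key (a joint): travel of the amber heat key in m: 0 out, 0.007 fully in (top then 15 mm above the deck). Pushed straight down against about 3 N; it has no return spring and stays where it is left
- stop_key_top (a point): red round stop key, 32 mm across, in a black collar 44 mm across and 10 mm high. This point is the centre of its top face, 22 mm above the deck (97 mm above the bench) while the key is out; it goes down with the key. Not to be pressed
- stop_key (a joint): travel of the red stop key in m: 0 out, 0.007 fully in (top then 15 mm above the deck). Pushed straight down against about 3 N; it has no return spring and stays where it is left
- vial_a: loose amber glass vial with white cap, 16 mm across, 46 mm tall, standing upright in a well of the block, 18 mm of it above the block's top; origin at the centre of its underside. To be left alone
- vial_b: second vial like it in another well. To be left alone
- beaker: loose empty glass beaker, 68 mm across, 90 mm tall, on the bench to the left (+y) of the shaker; origin at the centre of its underside. To be left alone
- bottle: loose amber bottle with black cap, 64 mm across, 150 mm tall, on the bench to the right (-y) of the shaker; origin at the centre of its underside. To be left alone

How it is judged:
By the outcome, as a careful person would: the job done as asked, in the order asked, and still so for the second after the job is handed in, with the robot touching nothing.
It also fails if it takes over 42 s, if anything falls off the work surface, if the arm or the gripper's body presses on something with over 40 N, if the wrist force passes 120 N, or if a joint passes its speed limit or range.

## Working session

There is one attempt and no reset: what is moved stays moved. The work goes in short steps, Python scripts to look and compute and a tool call to move; the robot and the scene stay as the last step left them, time stands still between calls to the robot, and variables do not carry over. Pictures are saved under pics/ and viewed, and the job is handed in when it is done.

Besides the shell and the picture viewer there is one more tool, called after "Call:" as name(argument=value, ...), one argument or row to a line, values as JSON. drive_tool: Moves the arm, as the interface text tells. Its arguments: {"type":"object","properties":{"targets":{"type":"array","items":{"type":"number"}},"grip_force":{"type":"number"}},"required":["targets"]}

```bash
mkdir -p pics; python3 - <<'E'
from rig import *
import cv2, json, pickle
s=sense(); print(s)
for n in ["top","side"]:
    f=grab_frame(n); pickle.dump(f,open(f"pics/{n}0.pkl","wb")); cv2.imwrite(f"pics/{n}0.png",f["frame"][:,:,::-1])
    print(n,{k:v for k,v in f.items() if k!="frame"})
E
```

```text
{'time': 0.0, 'qpos': array([ 1.05928927e+00,  9.18850191e-02,  1.23189667e+00,  3.34023037e-05,
        1.81979390e+00, -5.67218454e-02]), 'dq': array([-0.00223641, -0.00032882,  0.0011027 , -0.00173189,  0.00037345,
        0.00130933]), 'tau': array([-1.94534347e-03, -4.46452475e+01, -4.06440175e+01,  6.94647990e-02,
        2.95792089e-02, -1.12361527e-04]), 'ee_pos': array([0.2634434 , 0.53879374, 0.24648508]), 'ee_rot': array([ 2.25433913e-01,  9.74257958e-01, -9.47185727e-04, -2.93458095e-04]), 'ft_force': array([-0.59018416, -0.06687245, -0.21111294]), 'torque': array([-0.01103344,  0.00197319,  0.01405034]), 'finger_gap': 0.08816252634978432}
top {'fovy': 56.42137652963605, 'cx': 316.22535562969597, 'cy': 237.03344940087882, 'k1': -0.014134832557437756, 'rvec': array([ 2.12217215, -2.13621586,  0.12300942]), 'tvec': array([0.05778123, 0.63066796, 0.75446161])}
side {'fovy': 56.506338762482414, 'cx': 316.94898579263906, 'cy': 239.1635251905112, 'k1': -0.03552729955210463, 'rvec': array([ 0.11321292, -2.76827408,  1.38141893]), 'tvec': array([0.63869689, 0.07714339, 0.88063824])}
```

View pics/top0.png

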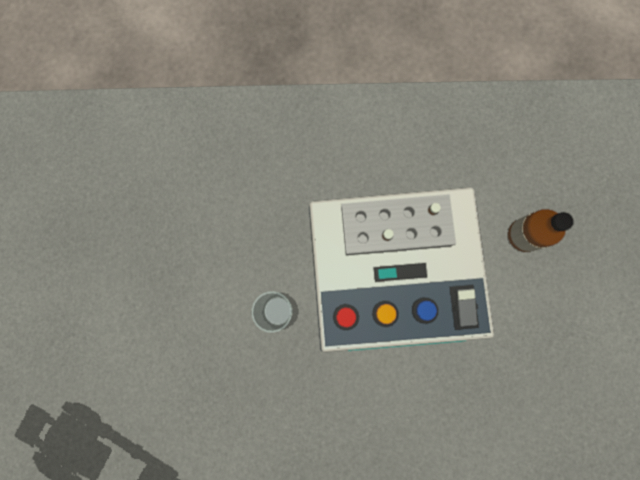

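View pics/side0.png

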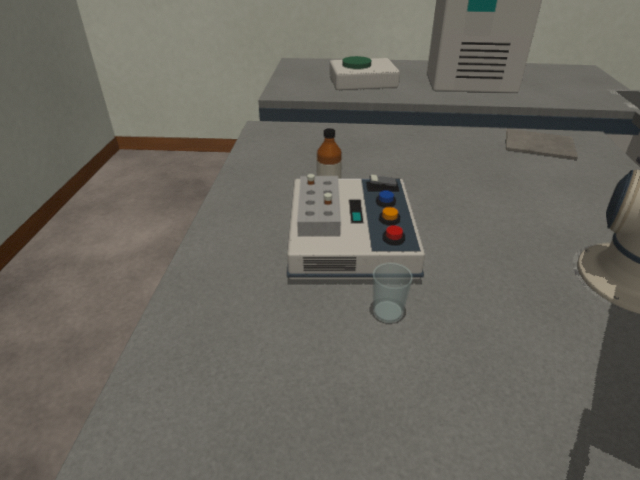

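The top view shows red (346,317), amber (386,314), blue (427,310) and the rocker (466,308) with its mark at (466,294). In the side view they are at red (395,233), amber (390,214), blue (387,198) and mark (376,180). I'll fit the shaker pose to both views.

```bash
cat > h.py <<'E'
import numpy as np, cv2, pickle
from scipy.optimize import least_squares
def K(f):
    F=240/np.tan(np.radians(f["fovy"])/2); return np.array([[F,0,f["cx"]],[0,F,f["cy"]],[0,0,1.]])
def proj(f,P):
    return cv2.projectPoints(np.asarray(P,float).reshape(-1,1,3),f["rvec"],f["tvec"],K(f),np.array([f["k1"],0,0,0,0.]))[0].reshape(-1,2)
def seg(f,hlo,hhi,smin,vmin,box):
    h=cv2.cvtColor(f["frame"],cv2.COLOR_RGB2HSV); m=cv2.inRange(h,(hlo,smin,vmin),(hhi,255,255))
    x0,y0,x1,y1=box; k=np.zeros_like(m);k[y0:y1,x0:x1]=m[y0:y1,x0:x1]
    n,l,st,c=cv2.connectedComponentsWithStats(k); i=1+np.argmax(st[1:,4]); return c[i],st[i]
def topix(f,uv,z):
    n=cv2.undistortPoints(np.array(uv,float).reshape(-1,1,2),K(f),np.array([f["k1"],0,0,0,0.])).reshape(-1,2)
    R=cv2.Rodrigues(f["rvec"])[0]; C=-R.T@f["tvec"]
    d=np.c_[n,np.ones(len(n))]@R; return C+d*((z-C[2])/d[:,2:3])
def model(p,P):
    x,y,a=p;c,s=np.cos(a),np.sin(a);P=np.asarray(P,float)
    return np.c_[x+c*P[:,0]-s*P[:,1],y+s*P[:,0]+c*P[:,1],P[:,2]]
E
python3 - <<'E'
from h import *
boxes={"top":dict(red=(325,295,365,335),amb=(368,295,405,335),blue=(408,293,445,330),mark=(455,286,478,300)),
"side":dict(red=(380,222,410,245),amb=(375,204,405,225),blue=(375,189,402,208))}
hs=dict(red=(0,6,140,80),amb=(12,25,140,100),blue=(105,122,130,80),mark=(0,180,0,170))
pts={}
for n in ["top","side"]:
    f=pickle.load(open(f"pics/{n}0.pkl","rb"))
    for k,b in boxes[n].items():
        c,st=seg(f,*hs[k],b); pts[n,k]=c; print(n,k,c,st, topix(f,[c],.097 if k!="mark" else .101))
    x=cv2.resize(f["frame"][180:360,300:500] if n=="top" else f["frame"][160:290,270:440],None,fx=4 if n=="top" else 4.5,fy=4 if n=="top" else 4.5,interpolation=cv2.INTER_CUBIC)[:600,:800]
    cv2.imwrite(f"pics/{n}0z.png",x[:,:,::-1])
# local: row x=-.075 ; y: red +.099 amb +.033 blue -.033 rocker -.099 (left=+y)
L=dict(red=[-.075,.099,.097],amb=[-.075,.033,.097],blue=[-.075,-.033,.097],mark=[-.054,-.099,.101])
for use in (["top"],["side"],["top","side"]):
    ks=[k for k in pts if k[0] in use]
    fs={n:pickle.load(open(f"pics/{n}0.pkl","rb")) for n in use}
    def r(p): return np.concatenate([proj(fs[n],model(p,[L[k]]))[0]-pts[n,k] for n,k in ks])
    o=least_squares(r,[.5,-.1,0]); print(use,o.x,np.round(o.fun.reshape(-1,2),2).tolist())
p=o.x
for k in L: print(k,model(p,[L[k]]))
E
```

```text
top red [345.8410596  316.84437086] [336 307  20  20 302] [[0.49127538 0.00410403 0.097     ]]
top amb [386.0123839  313.52941176] [376 304  21  20 323] [[ 0.49636513 -0.06146233  0.097     ]]
top blue [426.37873754 310.16611296] [417 301  20  20 301] [[ 0.50148743 -0.12717649  0.097     ]]
top mark [466.37121212 294.22727273] [459 290  16  10 132] [[ 0.52681935 -0.19202591  0.101     ]]
side red [393.99479167 231.94791667] [386 225  17  15 192] [[0.49222322 0.01472372 0.097     ]]
side amb [389.79878049 212.72560976] [382 207  16  13 164] [[ 0.49724053 -0.05098647  0.097     ]]
side blue [386.05555556 195.0462963 ] [379 191  15  11 108] [[ 0.50217349 -0.11911827  0.097     ]]
['top'] [ 0.57354654 -0.08899841  0.07378498] [[-0.06, -0.11], [0.1, 0.03], [0.17, 0.19], [-0.2, -0.11]]
['side'] [ 0.57450756 -0.07882862  0.07613771] [[0.0, -0.17], [-0.0, -0.18], [0.0, 0.41]]
['top', 'side'] [ 0.57360899 -0.08783002  0.07231096] [[-0.85, -0.23], [-0.69, -0.03], [-0.62, 0.19], [-0.96, -0.05], [0.05, -2.81], [0.2, -2.52], [0.34, -1.69]]
red [[0.49165244 0.00549267 0.097     ]]
amb [[ 0.49642081 -0.06033485  0.097     ]]
blue [[ 0.50118917 -0.12616237  0.097     ]]
mark [[ 0.52690266 -0.19047269  0.101     ]]
```

View pics/side0z.png

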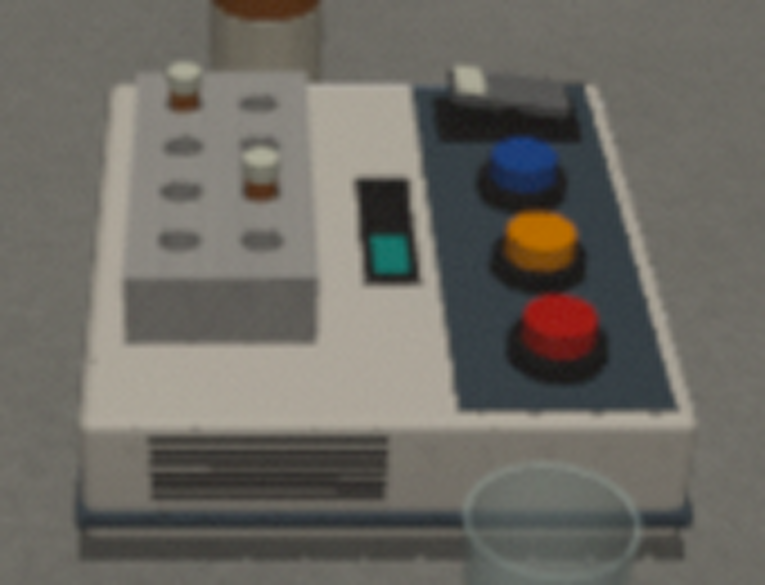

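View pics/top0z.png

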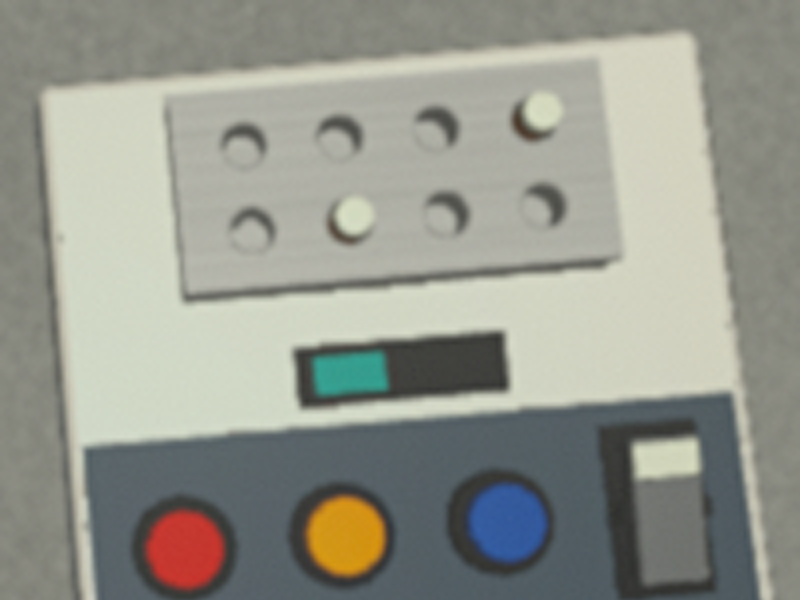

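The raw side blobs include the key flanks, which explains most of the offset from the top view. I'll trust the top view and check it with the wrist camera. First step: turn so the jaws lie along the shaker's x, with the fingers shut.

Call:
drive_tool(
  targets=[0,0,0,0.174,1,0,0,0,0.174,1,0,0,0,0.174,1,0,0,0,0.174,1,0,0,0,0.174,1,0,0,0,0.174,1],
  grip_force=20,
)

```text
time: 0.85
ee_pos: [0.2635, 0.5389, 0.247]
ee_rot: [0.683, 0.73, -0.001, 0.0]
ft_force: [-0.3, -1.1, 0.7]
finger_gap: 0.0315
```

```bash
cat >> h.py <<'E'
from scipy.spatial.transform import Rotation as Ro
PP=np.array([.5736,-.0885,.0735])
def delta(s,local,ztip,p=PP):
    w=model(p,[local])[0]; w[2]=ztip+.025
    R=Ro.from_quat(s["ee_rot"]).as_matrix(); x=R[:,0]
    print("toolx yaw deg",np.degrees(np.arctan2(x[1],x[0])),"tilt",np.degrees(np.arccos(-R[2,2])),"target tcp",w.round(4),"now",s["ee_pos"].round(4))
    print("tool shift mm",(R.T@(w-s["ee_pos"])*1000).round(1),"F",s["ft_force"].round(2),"gap",round(s["finger_gap"],4),"t",s["time"],"q",s["qpos"].round(2))
E
python3 - <<'E'
from h import *; from rig import *
delta(sense(),[-.051,-.099,0],.2215)
E
```

```text
toolx yaw deg 93.79744411263354 tilt 0.06899477714231704 target tcp [ 0.53   -0.191   0.2465] now [0.2635 0.5389 0.247 ]
tool shift mm [-745.9  217.6    1.1] F [-0.27 -1.15  0.65] gap 0.0315 t 0.85 q [1.06 0.09 1.23 0.   1.82 0.99]
```

Call:
drive_tool(
  targets=[-46,13.6,0,0,1,-46,13.6,0,0,1,-46,13.6,0,0,1,-46,13.6,0,0,1,-46,13.6,0,0,1,-46,13.6,0,0,1,-46,13.6,0,0,1,-46,13.6,0,0,1],
)

```text
time: 1.85
ee_pos: [0.3987, 0.1783, 0.2473]
ee_rot: [0.681, 0.732, -0.0, -0.0]
ft_force: [-0.6, -1.0, -0.5]
finger_gap: 0.0006
```

Call:
drive_tool(
  targets=[-46,13.6,0,0,1,-46,13.6,0,0,1,-46,13.6,0,0,1,-46,13.6,0,0,1,-46,13.6,0,0,1,-46,13.6,0,0,1,0,0,0,0,1,0,0,0,0,1],
)

```text
time: 2.85
ee_pos: [0.4996, -0.0893, 0.2472]
ee_rot: [0.681, 0.732, -0.0, -0.001]
ft_force: [0.2, 0.3, 0.0]
finger_gap: 0.0005
```

```bash
python3 - <<'E'
from h import *; from rig import *
s=sense();delta(s,[-.051,-.099,0],.2215)
f=grab_frame("wrist"); pickle.dump(f,open("pics/w1.pkl","wb")); cv2.imwrite("pics/w1.png",f["frame"][:,:,::-1]); print({k:v for k,v in f.items() if k!="frame"})
E
```

```text
toolx yaw deg 94.10415410271267 tilt 0.06953887412120771 target tcp [ 0.53   -0.191   0.2465] now [ 0.4996 -0.0893  0.2472]
tool shift mm [-103.6   23.1    0.6] F [0.22 0.27 0.05] gap 0.0005 t 2.85 q [-0.24 -0.16  1.47  0.    1.83 -0.32]
{'fovy': 71.90246245644055, 'cx': 322.8127114282954, 'cy': 238.0162975022759, 'k1': -0.011777735989937609, 'rvec': array([-2.84526067, -0.10222808, -0.01144423]), 'tvec': array([-0.4904279 , -0.15377696,  0.35746475])}
```

View pics/w1.png

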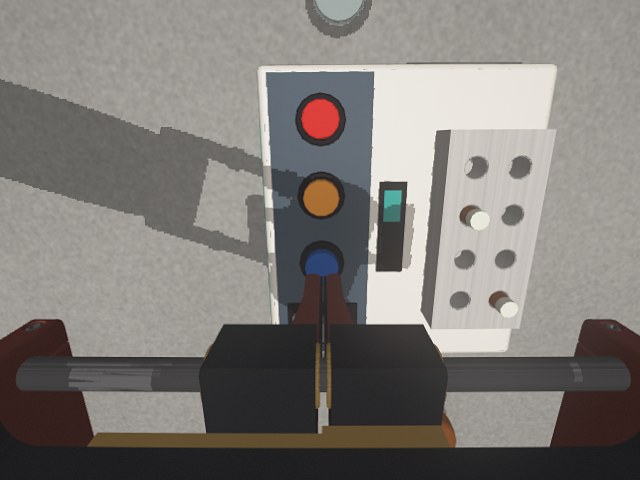

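The wrist view shows red at (320,119) and amber at (321,198). Blue, at (322,262), is partly hidden by the fingertips. I'll check these against the fit.

```bash
python3 - <<'E'
from h import *
f=pickle.load(open("pics/w1.pkl","rb"))
r,_=seg(f,0,6,140,60,(290,90,350,150)); a,_=seg(f,8,25,110,60,(290,170,350,225))
print(r,a,topix(f,[r,a],.097)); print(model(PP,[[-.075,.099,.097],[-.075,.033,.097],[-.075,-.033,.097]]), proj(f,model(PP,[[-.075,.099,.097],[-.075,.033,.097],[-.075,-.033,.097]])))
E
```

```text
[319.95755102 118.48571429] [320.73957368 197.21964782] [[ 0.48909784  0.00673223  0.097     ]
 [ 0.49428087 -0.05831136  0.097     ]]
[[ 0.49153254  0.00472517  0.097     ]
 [ 0.49637918 -0.06109664  0.097     ]
 [ 0.50122581 -0.12691844  0.097     ]] [[322.73742784 121.28091914]
 [322.89606727 200.51959968]
 [323.03522835 270.11747447]]
```

All views agree within about 3 mm, so I'll use a blend. Next, move over the rocker's marked end and partway down.

Call:
drive_tool(
  targets=[-35,7.5,0,0,1,-35,7.5,0,0,1,-32,7.5,0,0,1,0,0,35,0,1,0,0,35,0,1,0,0,25,0,1,0,0,0,0,1,0,0,0,0,1],
)

```text
time: 3.9
ee_pos: [0.5301, -0.1891, 0.1543]
ee_rot: [0.681, 0.733, 0.0, 0.001]
ft_force: [0.0, 0.0, -0.3]
finger_gap: 0.0006
```

```bash
sed -i 's/^PP=.*/PP=np.array([.5726,-.0873,.0745])/' h.py; python3 - <<'E'
from h import *; from rig import *
s=sense();delta(s,[-.051,-.099,0],.0948)
for n in ["top","side","wrist"]:
    f=grab_frame(n); pickle.dump(f,open(f"pics/{n}2.pkl","wb")); 
    tip=s["ee_pos"]-[0,0,.025]; 
    u=proj(f,[tip,tip-[0,0,.02]]); print(n,u)
    if n!="wrist":
        x,y=(420,240) if n=="top" else (330,130)
        im=cv2.resize(f["frame"][y:y+110,x:x+140],None,fx=5,fy=5,interpolation=cv2.INTER_CUBIC)
    else: im=f["frame"]
    cv2.imwrite(f"pics/{n}2.png",im[:,:,::-1])
E
```

```text
toolx yaw deg 94.19603733621223 tilt 0.11383432031526822 target tcp [ 0.5291 -0.1898  0.1198] now [ 0.5301 -0.1891  0.1543]
tool shift mm [-0.7 -1.1 34.5] F [ 0.01  0.04 -0.32] gap 0.0006 t 3.9 q [-0.4  -0.01  1.5   0.    1.65 -0.48]
top [[469.74113777 291.73321908]
 [465.94219295 292.06549653]]
side [[373.43078289 165.77491605]
 [372.83983344 173.73606057]]
wrist [[323.94573071 292.66000965]
 [323.79765276 277.7111705 ]]
```

View pics/side2.png

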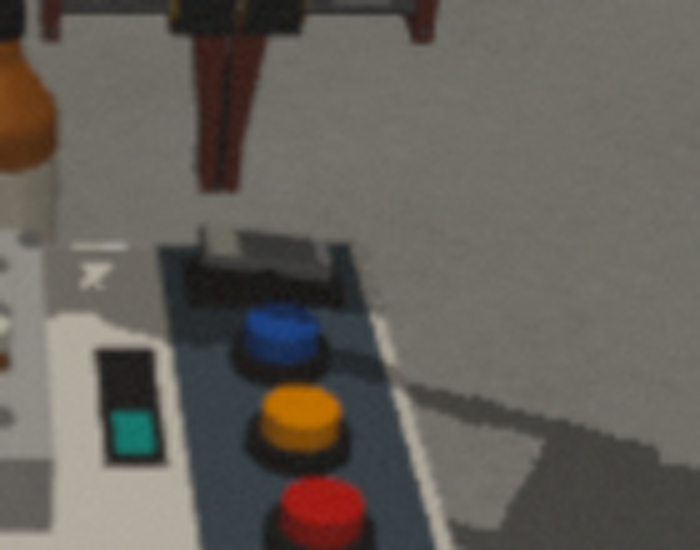

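View pics/wrist2.png

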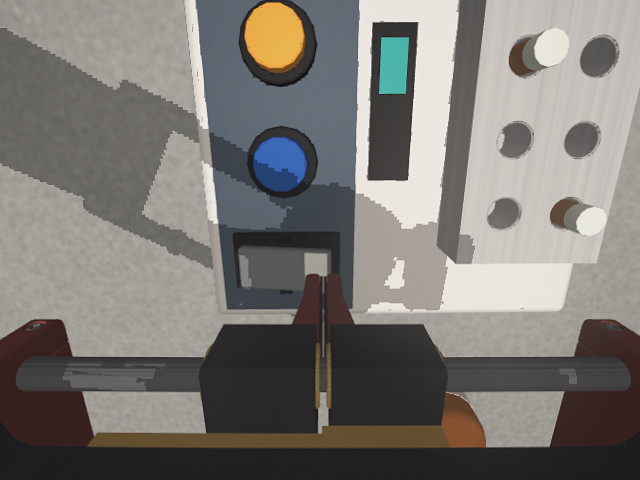

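```bash
python3 - <<'E'
from h import *
f=pickle.load(open("pics/wrist2.pkl","rb"))
b,st=seg(f,100,125,130,50,(240,120,325,205)); print(b,st)
u=[b,[317,263.5]]
print(topix(f,u[:1],.097),topix(f,u[1:],.101))
print(model(PP,[[-.075,-.033,.097],[-.054,-.099,.101]]))
E
```

```text
[279.72080368 163.55420678] [ 253  137   55   55 2389]
[[ 0.49983519 -0.12472322  0.097     ]] [[ 0.52550597 -0.18345495  0.101     ]]
[[ 0.50026426 -0.1257908   0.097     ]
 [ 0.52611847 -0.19004467  0.101     ]]
```

Blue and the mark agree with the fit to about 1–2 mm. The mark's lower edge is hidden by the fingertip, so its y is biased. The tip is over the marked end, so I'll descend.

Call:
drive_tool(
  targets=[0,-2,12,0,1,0,0,12,0,1,0,0,3,0,1,0,0,3,0,1,0,0,2,0,1,0,0,0,0,1],
)

```text
time: 4.8
ee_pos: [0.5279, -0.1898, 0.121]
ee_rot: [0.681, 0.732, 0.0, 0.0]
ft_force: [1.2, 0.6, 1.9]
finger_gap: 0.0
```

Call:
drive_tool(
  targets=[0,0,1,0,1,0,0,1,0,1,0,0,0,0,1],
)

```text
time: 5.18
ee_pos: [0.528, -0.1898, 0.1189]
ee_rot: [0.681, 0.732, 0.0, 0.0]
ft_force: [2.0, 2.0, 3.6]
finger_gap: 0.0007
```

Call:
drive_tool(
  targets=[0,0,1,0,1,0,0,1,0,1,0,0,0,0,1],
)

```text
time: 5.55
ee_pos: [0.5281, -0.1899, 0.1187]
ee_rot: [0.681, 0.732, 0.001, 0.001]
ft_force: [-0.1, 2.4, 11.3]
finger_gap: 0.0006
```

It's against the stop: 11 N and no more travel. One more small push, then retreat up and look.

Call:
drive_tool(
  targets=[0,0,1,0,1,0,0,0,0,1],
)

```text
time: 5.8
ee_pos: [0.5281, -0.1899, 0.1186]
ee_rot: [0.681, 0.732, 0.001, 0.001]
ft_force: [-2.6, 3.9, 14.6]
finger_gap: 0.0004
```

Call:
drive_tool(
  targets=[0,0,-10,0,1,0,0,-20,0,1,0,0,-20,0,1,33,-10,0,0,1,33,-11,0,0,1,0,0,0,0,1,0,0,0,0,1],
)

```text
time: 6.68
ee_pos: [0.5022, -0.1261, 0.1664]
ee_rot: [0.681, 0.732, -0.0, 0.001]
ft_force: [-0.0, 0.7, -0.7]
finger_gap: 0.0003
```

```bash
python3 - <<'E'
from h import *; from rig import *
s=sense();delta(s,[-.075,-.033,0],.100)
f=grab_frame("side"); im=cv2.resize(f["frame"][130:240,330:470],None,fx=5,fy=5,interpolation=cv2.INTER_CUBIC); cv2.imwrite("pics/side3.png",im[:,:,::-1])
f=grab_frame("wrist"); cv2.imwrite("pics/wrist3.png",f["frame"][:,:,::-1])
E
```

```text
toolx yaw deg 94.1285937979697 tilt 0.07148456526576186 target tcp [ 0.5003 -0.1258  0.125 ] now [ 0.5022 -0.1261  0.1664]
tool shift mm [ 0.5 -2.  41.4] F [-0.    0.74 -0.73] gap 0.0003 t 6.675 q [-0.31 -0.13  1.6  -0.    1.68 -0.38]
```

View pics/side3.png

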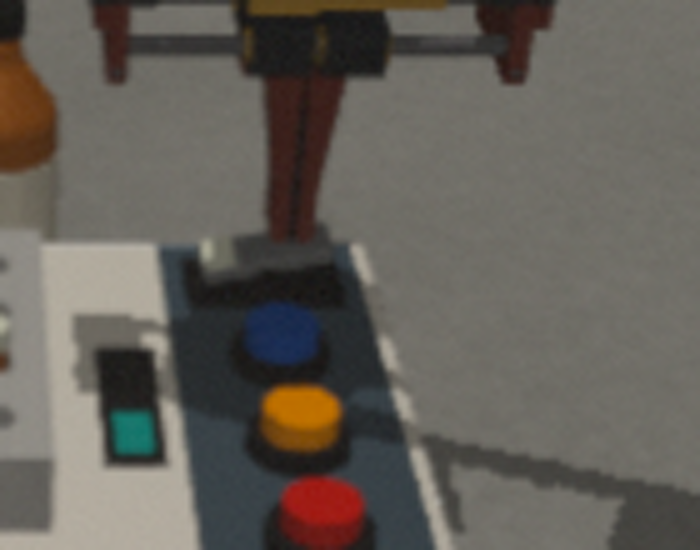

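View pics/wrist3.png

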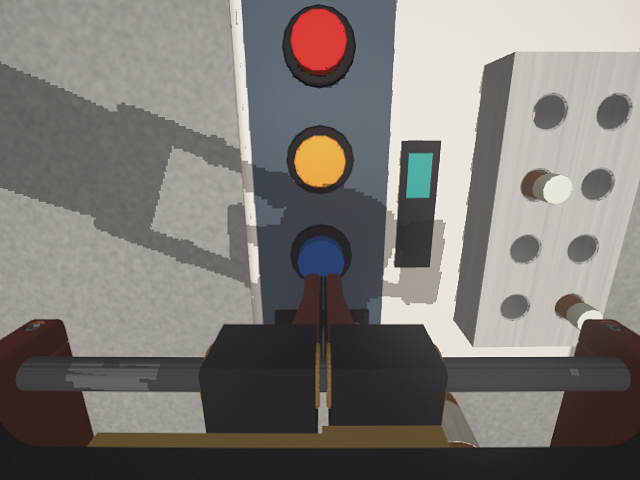

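The rocker has tipped over, with its white end now low in the side view. Blue is at (321,258) in the wrist view, right under the tips, so I'll descend on it.

Call:
drive_tool(
  targets=[0.5,-2,15,0,1,0,0,15,0,1,0,0,10,0,1,0,0,3,0,1,0,0,2,0,1,0,0,2,0,1,0,0,2,0,1,0,0,0,0,1],
)

```text
time: 7.78
ee_pos: [0.5, -0.1252, 0.1166]
ee_rot: [0.681, 0.732, 0.0, 0.0]
ft_force: [-2.4, 0.0, 1.4]
finger_gap: 0.0004
```

Call:
drive_tool(
  targets=[0,0,1,0,1,0,0,1,0,1,0,0,0,0,1],
)

```text
time: 8.15
ee_pos: [0.5, -0.1252, 0.1153]
ee_rot: [0.681, 0.732, 0.0, 0.0]
ft_force: [-3.0, 1.5, 5.3]
finger_gap: 0.0002
```

Call:
drive_tool(
  targets=[0,0,1,0,1,0,0,1,0,1,0,0,0,0,1],
)

```text
time: 8.52
ee_pos: [0.5, -0.1253, 0.1151]
ee_rot: [0.681, 0.732, 0.0, 0.001]
ft_force: [-6.2, 2.1, 12.6]
finger_gap: 0.0002
```

Call:
drive_tool(
  targets=[0,0,1,0,1,0,0,0,0,1],
)

```text
time: 8.78
ee_pos: [0.5001, -0.1253, 0.115]
ee_rot: [0.681, 0.732, 0.0, 0.001]
ft_force: [-8.5, 2.0, 16.2]
finger_gap: 0.0005
```

Call:
drive_tool(
  targets=[0,0,-10,0,1,0,0,-20,0,1,0,0,-25,0,1,33,0,0,0,1,33,0,0,0,1,0,0,0,0,1,0,0,0,0,1],
)

```text
time: 9.65
ee_pos: [0.4954, -0.0598, 0.1671]
ee_rot: [0.681, 0.732, -0.0, 0.0]
ft_force: [0.2, -0.3, -0.1]
finger_gap: 0.0005
```

```bash
python3 - <<'E'
from h import *; from rig import *
s=sense();delta(s,[-.075,.033,0],.100)
f=grab_frame("side"); im=cv2.resize(f["frame"][130:240,330:470],None,fx=5,fy=5,interpolation=cv2.INTER_CUBIC); cv2.imwrite("pics/side4.png",im[:,:,::-1])
f=grab_frame("wrist"); cv2.imwrite("pics/wrist4.png",f["frame"][:,:,::-1])
E
```

```text
toolx yaw deg 94.14135819112546 tilt 0.05040519235162683 target tcp [ 0.4954 -0.06    0.125 ] now [ 0.4954 -0.0598  0.1671]
tool shift mm [-0.1 -0.  42.1] F [ 0.19 -0.28 -0.09] gap 0.0005 t 9.65 q [-0.19 -0.18  1.64 -0.    1.69 -0.26]
```

View pics/side4.png

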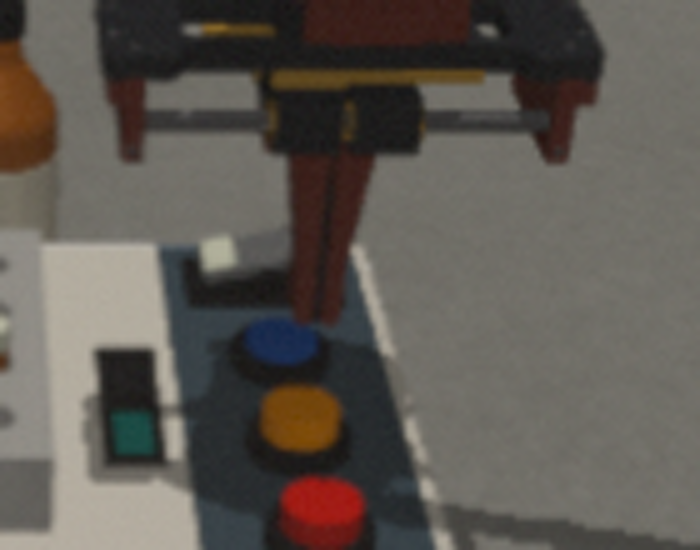

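View pics/wrist4.png

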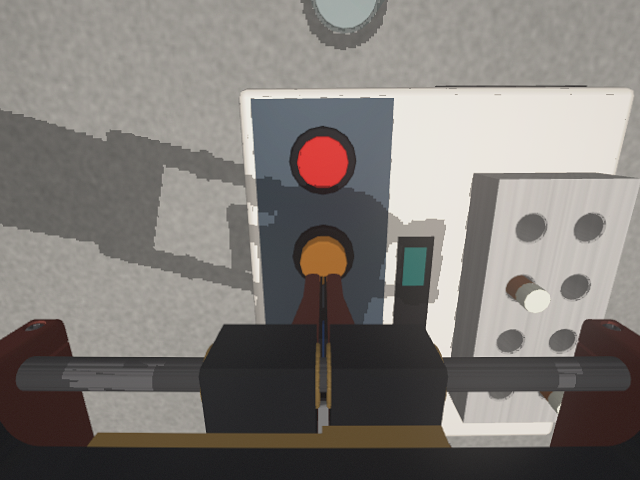

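Blue is now sunk in its collar, at (283,341) in the side crop, and the rocker stays over. Amber, at (323,255) in the wrist view, is in line with the tips, so I'll press it.

Call:
drive_tool(
  targets=[0,0,15,0,1,0,0,15,0,1,0,0,10,0,1,0,0,3,0,1,0,0,2,0,1,0,0,2,0,1,0,0,2,0,1,0,0,0,0,1],
)

```text
time: 10.75
ee_pos: [0.4953, -0.0594, 0.1177]
ee_rot: [0.681, 0.732, 0.0, 0.0]
ft_force: [-2.3, -0.2, 3.1]
finger_gap: 0.0002
```

Call:
drive_tool(
  targets=[0,0,1,0,1,0,0,1,0,1,0,0,1,0,1,0,0,0,0,1],
)

```text
time: 11.25
ee_pos: [0.4953, -0.0594, 0.1152]
ee_rot: [0.681, 0.732, 0.0, 0.0]
ft_force: [-2.3, 0.0, 6.2]
finger_gap: 0.0011
```

Call:
drive_tool(
  targets=[0,0,1,0,1,0,0,1,0,1,0,0,1,0,1,0,0,0,0,1],
)

```text
time: 11.75
ee_pos: [0.4954, -0.0594, 0.115]
ee_rot: [0.681, 0.732, 0.001, 0.001]
ft_force: [-7.8, 2.1, 17.4]
finger_gap: 0.0008
```

Bottomed out at 17 N, with the tip at 0.090. Now go up and withdraw towards the robot.

Call:
drive_tool(
  targets=[0,0,-10,0,1,0,0,-30,0,1,0,0,-40,0,1,0,0,-40,0,1,0,0,-30,0,1,0,-45,0,0,1,0,-45,0,0,1,0,0,0,0,1],
)

```text
time: 12.75
ee_pos: [0.4041, -0.066, 0.2621]
ee_rot: [0.682, 0.732, 0.001, 0.001]
ft_force: [-0.3, -0.3, 0.2]
finger_gap: 0.0007
```

Call:
drive_tool(
  targets=[45,0,0,0,1,45,0,0,0,1,45,0,0,0,1,45,0,0,0,1,0,0,0,0,1,0,0,0,0,1],
)

```text
time: 13.5
ee_pos: [0.3929, 0.1136, 0.2612]
ee_rot: [0.681, 0.732, -0.0, 0.0]
ft_force: [0.1, -0.9, 0.0]
finger_gap: 0.0007
```

```bash
python3 - <<'E'
from h import *; from rig import *
s=sense();delta(s,[-.075,.033,0],.100)
f=grab_frame("side"); im=cv2.resize(f["frame"][110:330,270:430],None,fx=2.7,fy=2.7,interpolation=cv2.INTER_CUBIC); cv2.imwrite("pics/side5.png",im[:,:,::-1])
f=grab_frame("top"); cv2.imwrite("pics/top5.png",f["frame"][:,:,::-1])
E
```

```text
toolx yaw deg 94.15960984551542 tilt 0.04245362759376334 target tcp [ 0.4954 -0.06    0.125 ] now [0.3929 0.1136 0.2612]
tool shift mm [-180.4   89.7  136.3] F [ 0.12 -0.87  0.  ] gap 0.0007 t 13.5 q [ 0.2  -0.42  1.66 -0.    1.9   0.13]
```

View pics/side5.png

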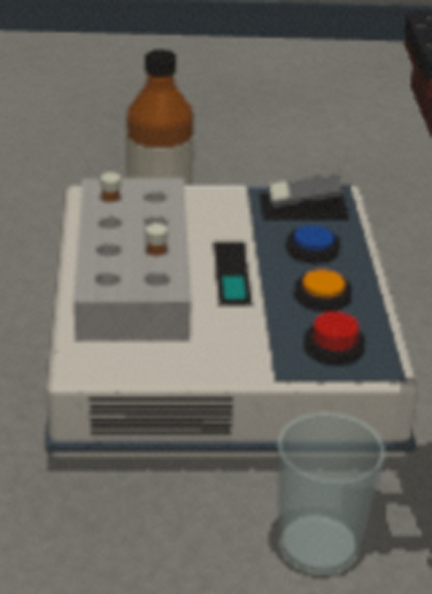

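View pics/top5.png

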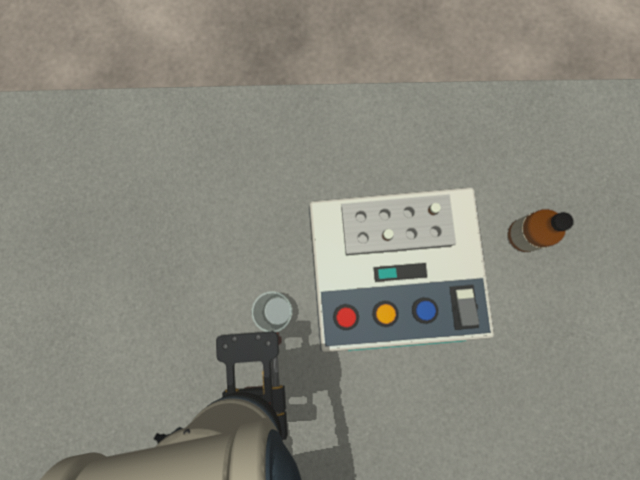

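The side crop shows the rocker tipped with its white end low (278,190). Blue (315,237) and amber (324,283) are sunk in their collars, and red (335,328) is still standing out. The vials, beaker and bottle are where they were, and the gripper is clear at z 0.26.

```bash
python3 -c "
from rig import *
print(close_job())"
```

```text
the job is handed in; nothing more can be done
None
```

The shaker is started in the order asked: I tipped the rocker on at its white-marked end, pushed the blue shake key in, then the amber heat key. The job was handed in at about 13.6 s.

- **Presses:** each one ended on a hard stop, with no further travel while the force rose to about 15–17 N. Blue and amber stopped with the fingertip at 90 mm above the bench, which is the fully-in height. The rocker stopped with the fingertip at 93.6 mm; the tip's edge nearest the pivot touches first, so that fits fully on.
- **Final pictures:** the rocker's white end is down, and blue and amber sit low in their collars. Red is still out. The vials, beaker and bottle stand where they were, and the arm is clear with about zero force.
- **Disagreements:** the wrist view put the keys 2–3 mm from the top-view fit, and the side view was off by about 10 mm in y. Most of the side offset came from the key flanks in the colour blobs; about 6 mm stayed unexplained. I used a blend of the top and wrist views.
- **Not measured:** I judged the rocker's angle from the hard stop and the pictures.

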